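Seat the plug-in board of a microscope control unit with its ejector levers

ROBOT

A 6-joint arm with a two-finger parallel gripper is mounted at the origin on the work surface. World frame = base frame: x ahead of the robot, y to its left, z up, the work surface at z = 0. Lengths are in mm, angles in degrees, forces in N, time in s.
With the tool pointing down it reaches from about 325 to 900 mm from the base axis. Payload 3.5 kg.
Tool frame: the origin (TCP) lies midway between the tips of the shut fingers; the grasp point (between the pads) lies 19 mm behind it (ctrl.pinch_z is the distance from the TCP to the grasp point, in mm); z points along the fingers, y is the line along which they close (so a half turn about z gives the same grasp; the last joint's range is limited). The gripper opens to 85 mm and grips with 20 to 120 N. Pads are 22 mm wide; open, the fingers measure 114 mm over their backs; the gripper's body (76 mm by 85 mm) begins 54 mm behind the grasp point. The pads swing forward as they close: fully open they stand 13 mm farther back than shut.
Start: joints at [67.643, 15.837, -1.513, 72.651, 0, 84.076], TCP at [176.809, 599.467, 231.313] pointing down, gripper open.
Joint ranges: [-178.77, 178.77], [-48.84, 107.48], [-61.69, 71.31], [-111.58, 123.2], [-90, 87.43], [-180, 180]. Speed limits (degrees/s): [147.25, 147.25, 180, 180, 180, 180].

INTERFACE

Orientations are given as a 3x3 rotation matrix whose columns are the frame's x, y, z axes.
In Python, from rig import ctrl, sense, get_image, camera_params, ticket, finder gives the robot as it stands. Calls block until the motion is done:
- ctrl.move_ptp(position, orientation): joint-space move of the TCP to a pose.
- ctrl.move_straight(position, rotation=None, feed=150): straight line of the TCP; rotation=None keeps the orientation; feed is the mean speed in mm/s.
- ctrl.move_j(angles): joint-space move.
- ctrl.gripper_to(opening): opening from 0.0 (shut) to 1.0 (fully open); the grip force is fixed at half the most; returns when the fingers have stopped.
- ctrl.wait(seconds).
- ctrl.solve_ik(position, orientation): joint angles nearest the present ones, or None.
- sense(): the state.
- get_image(name): name is "scene" or "top"; returns (picture, depth): 420x560x3 uint8, red, green, blue; 420x560 float32, mm along the optical axis (not along the pixel's ray), 0 where there is no reading.
- camera_params(name): a dict with "camera_matrix" (3x3 intrinsics, pixels), "k1" (the pictures are not rectified: a ray, as slopes to the right and down, at radius r is drawn at 1 + k1 r^2 times it, then the intrinsics apply), "xyz" and "orientation" of the camera in the world. Camera axes: x right, y down, z forward; pixel columns grow to the right and rows downward; lengths in mm; the calibration is good to about 2 mm. A picture is of the moment at which its call begins. camera_params takes no time and is no camera call.
A pose or a line that the arm cannot do raises ctrl.Unreachable and nothing moves.
- ticket.sign_off(): hands the job in; it is judged then, once.
Trained networks look in the newest picture that a camera, given by its name, has taken for a name from the list of things; names that differ only in an ending like _2 or _b are one class to them, and where a whole thing is asked for, a point or a joint stands for the part that bears it (a point fixed in the world has none). Each returns a list of dicts, best first, with "conf" (0 to 1); they miss things now and then, are a little off and sometimes report something else, mostly with a low value. They report only what shows in the picture. A call takes as long as a camera call.
- finder.masks_of(camera, name): "mask" (420x560 bool, what is visible of it) and "rect" ([left, top, right, bottom] as shares, 0 to 1, of the picture: columns of its width, rows of its height, round what is visible of it).
- finder.mark_of(camera, name): "xy" ([column, row] as shares, 0 to 1, of the picture: columns of its width, rows of its height: a listed point, or the origin of a listed thing).
The state is a dict: "time_s": time; "joint_positions": joint angles; "qd": joint speeds; "joint_torque": joint torques, N m; "tcp_pos": TCP position; "eef_rot": TCP orientation; "wrist_force": force on the tool from outside, world axes, zero at the start; "torque": the same for the moment, N m; "grip_width": opening from 0.0 (shut) to 1.0 (fully open); "finger_force": force on a finger pad.
Only numpy, scipy, OpenCV 4.12 (cv2) and the standard library are available. Lean on these libraries where they do the work, as an engineer would, in place of code of your own. Each camera call takes 0.05 s, during which the arm holds its last target. There are 200 camera calls.

TASK

One of the two microscope control units on the bench has its plug-in board standing out at the front with both ejector levers swung outward. Slide the board in along its guides until the levers meet the frame, then swing both levers inward until they lie flat along the panel and the board is drawn fully home in its connector. Leave the other unit and the things on the bench as they are.

Things in the scene. Friction and masses are not known exactly. Their poses are not given: they have to be found in the camera images.
- unit_a: the control unit whose board is out: a grey metal box 240 mm deep (its x), 236 mm wide (its y), 72 mm high, fixed. Origin: centre of its underside on the bench; its +x points from its open front into the box, z up. The front face lies at x = -120 mm in this frame. A 20 mm wide, 6 mm thick post stands at either side of the open front; the levers' steel claws hook behind these posts.
- board_panel (a point): centre of the front face of the board's aluminium front panel (152 mm wide between the levers, 48 mm high, face upright; its middle is 39 mm above the bench). Its axes: x into the box, y to the left as seen by someone facing the panel, z up. The middle 36 mm of the panel is clear for pushing. With the board home the face lies 3 mm behind the unit's front face.
- board (a joint): how far the board stands out of its home position, in m: 0 = fully home, up to 0.08 = drawn out. It starts 0.035 to 0.065 out and slides in its guides against some 4 N. With both levers swung out it can be pushed in by hand until their heels meet the posts, at about 0.008 to 0.012; from there (the connector, about 26 N more) the levers draw it home. Levers shut while the board is farther out block it: their claws then meet the front of the posts at about 0.0125.
- board_left (a joint): angle of the left lever (+y side of the panel) in rad: 0 = folded inward, flat along the panel; 1.35 = swung fully outward, its handle sticking out at the front, almost square to the panel. It starts at 1.1 to 1.3. It stays where it is left; as one lever is shut and draws the board in, the other is folded part of the way by the post (to about 0.3 to 0.5), and must then be shut too.
- board_right (a joint): the same for the right lever (-y side), a mirror image.
- board_left_pivot (a point): the left lever's upright hinge axis, 2 mm behind the panel's face, 88 mm from its middle, 39 mm above the bench. Its axes turn with the lever: with the lever shut they are parallel to the panel's; opening turns it clockwise seen from above. In this frame the light grey plastic handle is a bar 18 mm high (+-9 mm in z), its outer face (the side to push when shutting) at x = -18 mm, its inner face at x = -6 mm, and it runs from y = +4 mm to its free end at y = -66 mm.
- board_right_pivot (a point): the same for the right lever, mirrored: its handle runs from y = -4 mm to its free end at y = +66 mm; opening turns it anticlockwise seen from above.
- board_left_grip (a point): the point on the outer face of the left lever's handle where a finger pushes to shut it: 45 mm along the handle from the hinge axis, mid-height; its axes as the left pivot's (its +x is the direction to push when shutting). Drawing the board home takes about 10 N here.
- board_right_grip (a point): the same on the right lever.
- unit_b: the other control unit, of the same size and make, beside the first; its board is home with its levers folded. To be left alone. Origin and axes as for unit_a.
- mate (a joint): how far the other unit's board stands out, in m: 0 = home, stays there.
- mate_left (a joint): left lever of the other unit's board: 0 = shut, stays there.
- mate_right (a joint): right lever of the other unit's board: 0 = shut, stays there.
- flask: a clear flat culture flask lying on its side, 150 x 84 x 36 mm. Origin: centre of its underside, on the bench. A bystander.
- dishes: two stacked clear Petri dishes, 94 mm across, 24 mm high in all, low in front of the units. Origin: centre of its underside, on the bench. A bystander.
- blank: an aluminium blanking plate lying flat, 198 x 48 x 4 mm. Origin: centre of its underside, on the bench. A bystander.
- driver: a black-handled screwdriver lying on the bench, 195 mm long, 22 mm thick. Origin: centre of its underside, on the bench. A bystander.
- medium: a reddish 165 mm high, 76 mm wide bottle. Origin: centre of its underside, on the bench. A bystander.
- tipbox: a pipette tip box, 124 x 84 x 67 mm. Origin: centre of its underside, on the bench. A bystander.
- tuberack: a yellow tube rack, 105 x 55 mm, 68 mm high with its tubes. Origin: centre of its underside, on the bench. A bystander.

How it is judged (in metres and radians):
On the way:
1. the board is slid in until its levers, still swung outward (over 0.5 rad), meet the unit's frame (at most 14 mm short of home) (value of joint board below 0.014 m and value of joint each of board_left, board_right above 0.5 rad), for 0.1 s.
At the end, for the whole second after the job is handed in: The board is fully home (within 2.5 mm) and at rest, and both its levers are folded inward along the panel (within 0.1 rad, some 6 mm at the tip) (value of joint board below 0.0025 m and value of joint each of board_left, board_right below 0.1 rad and velocity of joint board between -0.02 and 0.02 m/s and velocity of joint board_left between -0.02 and 0.02 rad/s and velocity of joint board_right between -0.02 and 0.02 rad/s); the robot touches nothing.
It fails at once if the other unit's board or levers are disturbed (levers by more than 0.15 rad, board by more than 4 mm) (value of joint any of mate_left, mate_right above 0.15 rad or value of joint mate above 0.004 m).
It fails at once if a thing on the bench is shifted by more than 40 mm or knocked over (distance of any of flask, dishes, blank, driver, medium, tipbox, tuberack from where it was at the start of the episode above 0.04 m or angle between any of flask, dishes, blank, driver, medium, tipbox, tuberack's own z axis and vertical above 0.5 rad).
It also fails if it takes over 54 s, if anything falls off the work surface, if the arm or the gripper's body presses on something with over 40 N, if the wrist force passes 120 N, or if a joint passes its speed limit or range.

## Working session

There is one attempt and no reset: what is moved stays moved. The work goes in short steps, each a Python script; the robot and the scene stay as the last script left them, time stands still between calls to the robot, and variables do not carry over. Pictures are saved under pics/ and viewed, at most 10 in all, crops included, and the job is handed in when it is done.

```bash
ls; mkdir -p pics; cat > h.py <<'E'
import numpy as np, cv2
from rig import ctrl, sense, get_image, camera_params, ticket, finder
def ray(cam,u,v):
    p=camera_params(cam);K=np.array(p["camera_matrix"]);
    d=cv2.undistortPoints(np.array([[[u,v]]],float),K,np.array([p["k1"],0,0,0.]))[0,0]
    R=np.array(p["orientation"]);return np.array(p["xyz"]),R@np.array([d[0],d[1],1])
def at_depth(cam,u,v,z): o,d=ray(cam,u,v); return o+d*z
def at_z(cam,u,v,z): o,d=ray(cam,u,v); return o+d*(z-o[2])/d[2]
def marks(cam,name,z):
    return [(round(m["conf"],2),np.round(np.array(m["xy"])*[560,420],1).tolist(),at_z(cam,m["xy"][0]*560,m["xy"][1]*420,z).round(1).tolist()) for m in finder.mark_of(cam,name)[:3]]
E
python3 - <<'E'
from h import *
for c in("scene","top"):
    im,d=get_image(c);cv2.imwrite(f"pics/{c}0.png",im[...,::-1]);np.save(f"pics/{c}0d.npy",d)
    p=camera_params(c);print(c,p["xyz"],p["orientation"],p["k1"])
    for n,z in(("unit_a",0),("unit_b",0),("board_panel",39),("board_left_pivot",39),("board_right_pivot",39),("board_left_grip",39),("board_right_grip",39),("dishes",0),("flask",0),("driver",0),("blank",0),("medium",0),("tipbox",0),("tuberack",0)):
        print(n,marks(c,n,z))
print(sense()["time_s"])
E
```

```text
pics
scene [987.20472763 784.5988726  873.7835328 ] [[-0.87630785  0.32157447 -0.35871215]
 [ 0.48173178  0.59166586 -0.64642556]
 [ 0.00436377 -0.73927084 -0.67339408]] -0.027606385032071683
unit_a [(0.87, [200.0, 203.6], [731.1, -230.3, 0.0]), (0.58, [272.7, 297.7], [695.1, 236.8, 0.0])]
unit_b [(0.87, [200.0, 203.6], [731.1, -230.3, 0.0]), (0.58, [272.7, 297.7], [695.1, 236.8, 0.0])]
board_panel [(0.63, [242.0, 181.1], [567.9, -229.9, 39.0]), (0.27, [253.6, 147.0], [432.5, -411.0, 39.0])]
board_left_pivot [(0.68, [248.9, 195.4], [580.8, -146.0, 39.0])]
board_right_pivot [(0.6, [234.2, 167.2], [557.5, -321.0, 39.0])]
board_left_grip [(0.47, [262.0, 191.0], [530.7, -145.8, 39.0]), (0.28, [230.4, 170.5], [578.4, -308.5, 39.0])]
board_right_grip [(0.55, [244.3, 164.0], [515.5, -321.7, 39.0])]
dishes [(0.87, [308.8, 210.6], [417.6, -18.5, 0.0])]
flask [(0.97, [415.5, 316.0], [393.1, 468.7, 0.0])]
driver [(0.88, [378.9, 269.2], [374.8, 298.0, -0.0])]
blank [(0.62, [281.0, 167.7], [378.5, -282.6, 0.0]), (0.19, [272.3, 298.5], [697.3, 238.6, 0.0])]
medium []
tipbox [(0.71, [374.7, 347.5],
[... 862 characters left out ...]
0.4], [578.3, -141.1, 39.0])]
board_right_grip [(0.63, [390.9, 225.9], [532.7, -315.4, 39.0]), (0.61, [128.7, 275.0], [387.2, 457.6, 39.0])]
dishes [(0.79, [290.7, 259.9], [431.9, -20.8, 0.0])]
flask [(0.77, [130.7, 270.8], [397.6, 462.7, 0.0])]
driver [(0.69, [124.4, 220.9], [548.6, 484.0, 0.0]), (0.61, [186.2, 280.5], [369.4, 293.3, 0.0]), (0.51, [287.9, 261.2], [428.0, -12.4, 0.0])]
blank [(0.65, [380.7, 276.3], [382.4, -291.4, 0.0])]
medium [(0.66, [448.4, 208.3], [587.4, -500.3, 0.0])]
tipbox [(0.63, [124.7, 222.1], [545.0, 482.9, 0.0]), (0.53, [330.2, 229.4], [523.5, -139.6, 0.0])]
tuberack [(0.85, [439.1, 267.3], [408.9, -469.5, 0.0]), (0.71, [332.2, 228.4], [526.5, -145.7, 0.0])]
1.5
```

```bash
python3 - <<'E'
import cv2
a=cv2.imread("pics/scene0.png");b=cv2.imread("pics/top0.png")
cv2.imwrite("pics/v1.png",cv2.resize(a[110:330,150:430],None,fx=2.7,fy=2.7,interpolation=2))
cv2.imwrite("pics/v2.png",cv2.resize(b[120:300,280:480],None,fx=3.3,fy=3.3,interpolation=2))
E
```

```text
(no output)
```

View pics/v1.png

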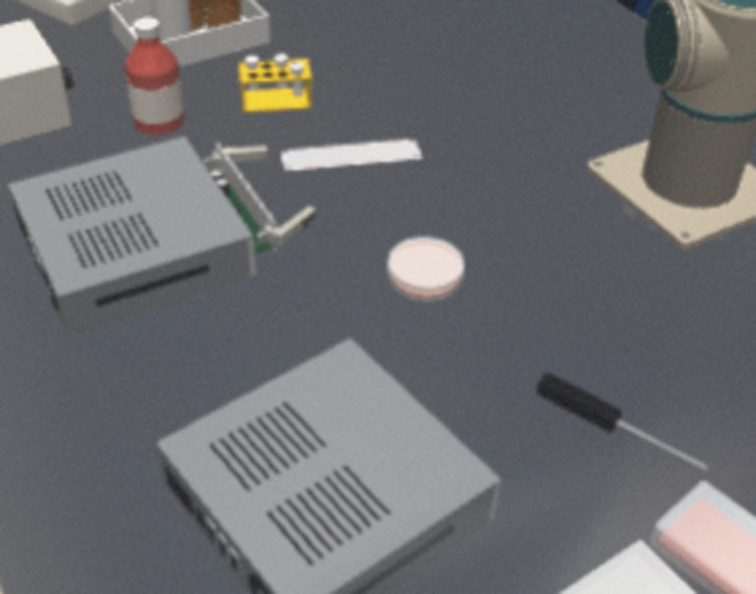

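View pics/v2.png

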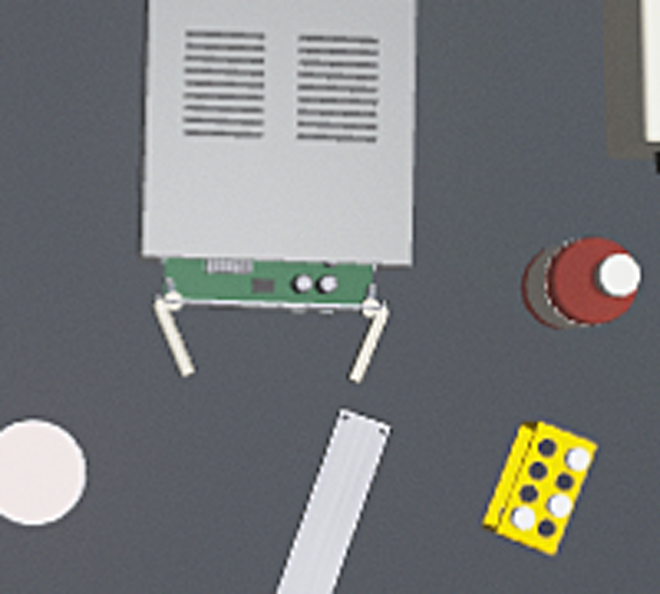

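The views show unit_a on the robot's right (y≈-238), with its panel standing out (screws at about (173,300) and (372,307) in the crop) and both levers swung out. The blank lies right below the right lever tip at about (365,425). I'll now fit the unit's yaw and front edge and the panel position.

```bash
python3 - <<'E'
from h import *
d=np.load("pics/top0d.npy");im=cv2.imread("pics/top0.png")
p=camera_params("top");K=np.array(p["camera_matrix"])
v,u=np.mgrid[0:420,0:560];pts=np.stack([u,v],-1).reshape(-1,1,2).astype(float)
n=cv2.undistortPoints(pts,K,np.array([p["k1"],0,0,0.])).reshape(420,560,2)
P=np.dstack([n,np.ones((420,560))])*d[...,None]@np.array(p["orientation"]).T+np.array(p["xyz"])
X,Y,Z=P[...,0],P[...,1],P[...,2]
for nm,s in(("a",-1),("b",1)):
    m=(Z>66)&(Z<80)&(s*Y>80)&(s*Y<400)&(X>560)&(X<880)
    k=cv2.connectedComponentsWithStats(m.astype(np.uint8));i=1+np.argmax(k[2][1:,4]);m=k[1]==i
    (c,wh,a)=cv2.minAreaRect(P[m][:,:2].astype(np.float32));print(nm,c,wh,a,np.median(Z[m]),m.sum())
    # front edge: min x per y column, fit
    cols=[uu for uu in range(560) if m[:,uu].sum()>40];e=np.array([[Y[np.where(m[:,uu])[0].max(),uu],X[np.where(m[:,uu])[0].max(),uu]] for uu in cols])[3:-3]
    print(np.polyfit(e[:,0],e[:,1],1), e[:,0].min(),e[:,0].max())
# panel/handles
for nm,lo,hi in(("panel",56,70),("hand",40,56)):
    m=(Z>lo)&(Z<hi)&(Y<-100)&(Y>-360)&(X>480)&(X<598)
    q=P[m];print(nm,len(q));
    if nm=="panel": print(q[np.argsort(q[:,1])][::max(1,len(q)//25)].round(0).tolist())
    else:
        for L in(q[q[:,1]>-228],q[q[:,1]<-228]):
            L=L[L[:,0]<572]
            if len(L)>10:
                l=cv2.fitLine(L[:,:2].astype(np.float32),cv2.DIST_HUBER,0,.01,.01).ravel();print(len(L),l,np.degrees(np.arctan2(l[1],l[0])),L[:,0].min(),L[:,0].max())
s=sense();print(s["eef_rot"],s["wrist_force"])
E
```

```text
a (731.0026245117188, -233.657958984375) (239.01397705078125, 241.27056884765625) 87.98876953125 73.17131057512665 6350
[3.31662275e-02 6.20077918e+02] -337.47864964321485 -124.20512144089302
b (697.4969482421875, 231.013916015625) (240.6400909423828, 239.4333953857422) 8.349910736083984 72.91700661281197 6317
[-1.29473105e-01  6.08134920e+02] 123.32875292481944 333.85544611387223
panel 90
[[570.0, -323.0, 61.0], [570.0, -318.0, 59.0], [570.0, -314.0, 62.0], [538.0, -312.0, 58.0], [569.0, -305.0, 64.0], [570.0, -301.0, 56.0], [572.0, -293.0, 67.0], [572.0, -285.0, 63.0], [572.0, -279.0, 65.0], [572.0, -270.0, 66.0], [572.0, -258.0, 68.0], [572.0, -250.0, 63.0], [572.0, -241.0, 66.0], [572.0, -232.0, 66.0], [573.0, -227.0, 57.0], [572.0, -221.0, 61.0], [575.0, -218.0, 64.0], [572.0, -212.0, 63.0], [575.0, -206.0, 63.0], [575.0, -203.0, 66.0], [575.0, -197.0, 67.0], [575.0, -189.0, 59.0], [575.0, -180.0, 62.0], [575.0, -171.0, 69.0], [575.0, -163.0, 64.0], [575.0, -154.0, 65.0], [575.0, -148.0, 64.0], [575.0, -142.0, 64.0], [575.0, -137.0, 58.0], [578.0, -134.0, 63.0]]
hand 325
93 [ 9.2857158e-01  3.7115332e-01  5.4188391e+02 -1.4041876e+02] 21.786762 511.7488637610563 570.4777135318575
125 [ 9.4698995e-01 -3.2126322e-01  5.3754193e+02 -3.1292184e+02] -18.739334 505.7877664298429 570.6875329801594
[[-9.59157314e-01  2.82873199e-01 -1.80411407e-06]
 [ 2.82873199e-01  9.59157314e-01 -2.66482669e-05]
 [-5.80765130e-06 -2.60702156e-05 -1.00000000e+00]] [0.40544937 0.76809229 0.36209887]
```

```bash
cat >> h.py <<'E'
t=np.radians(-2.0);X=np.array([np.cos(t),np.sin(t),0]);Y=np.array([-np.sin(t),np.cos(t),0]);Zu=np.array([0,0,1.])
F=np.array([731,-233.7,0])-120*X   # front face centre
def rot(ax): # tool down, tool x = -ax
    return np.column_stack([-ax,np.cross(Zu,ax),-Zu])
def fr(x,y,z): return F+x*X+y*Y+z*Zu   # x from front face
E
python3 - <<'E'
from h import *
R=rot(X)
ctrl.gripper_to(0.0)
ctrl.move_ptp(fr(-90,2,200),R); print(sense()["time_s"])
ctrl.move_straight(fr(-90,2,30),feed=200)
f0=np.array(sense()["wrist_force"]);x=-90;ctrl.move_straight(fr(-60,2,30),feed=80);x=-60
hist=[]
while x<0:
    x+=2 if x<-30 else 1
    ctrl.move_straight(fr(x,2,30),feed=40)
    s=sense();f=-(np.array(s["wrist_force"])-f0)@X;hist.append((x,round((s["tcp_pos"]-F)@X,1),round(f,1)))
    if f>16: break
print(hist,s["time_s"],s["joint_positions"],f0)
im,_=get_image("top");cv2.imwrite("pics/v3.png",cv2.resize(im[120:300,280:480,::-1],None,fx=3.3,fy=3.3,interpolation=2))
E
```

```text
5.3917
[(-58, np.float64(-58.4), np.float64(0.2)), (-56, np.float64(-56.0), np.float64(1.0)), (-54, np.float64(-53.8), np.float64(1.6)), (-52, np.float64(-51.8), np.float64(0.3)), (-50, np.float64(-50.3), np.float64(0.5)), (-48, np.float64(-49.0), np.float64(4.4)), (-46, np.float64(-46.5), np.float64(4.0)), (-44, np.float64(-44.1), np.float64(3.1)), (-42, np.float64(-42.0), np.float64(2.2)), (-40, np.float64(-40.0), np.float64(3.0)), (-38, np.float64(-38.0), np.float64(2.9)), (-36, np.float64(-35.9), np.float64(2.6)), (-34, np.float64(-33.9), np.float64(3.4)), (-32, np.float64(-31.8), np.float64(2.4)), (-30, np.float64(-29.8), np.float64(3.2)), (-29, np.float64(-28.9), np.float64(3.4)), (-28, np.float64(-27.9), np.float64(3.3)), (-27, np.float64(-26.8), np.float64(3.1)), (-26, np.float64(-25.8), np.float64(3.8)), (-25, np.float64(-24.8), np.float64(2.3)), (-24, np.float64(-23.9), np.float64(3.3)), (-23, np.float64(-22.9), np.float64(3.5)), (-22, np.float64(-21.8), np.float64(4.5)), (-21, np.float64(-20.8), np.float64(3.3)), (-20, np.float64(-19.9), np.float64(4.0)), (-19, np.float64(-19.2), np.float64(3.7)), (-18, np.float64(-19.0), np.float64(6.5)), (-17, np.float64(-18.6), np.float64(8.0)), (-16, np.float64(-18.5), np.float64(10.1)), (-15, np.float64(-18.1), np.float64(11.5)), (-14, np.float64(-17.3), np.float64(11.0)), (-13, np.float64(-17.2), np.float64(14.0)), (-12, np.float64(-17.1), np.float64(15.4)), (-11, np.float64(-17.2), np.float64(18.6))] 15.4167 [-26.57890891  26.67990521 -12.1583236   51.78704586  -0.32788924
 -24.49392805] [-0.11801214 -0.09670633 -0.28415607]
```

View pics/v3.png

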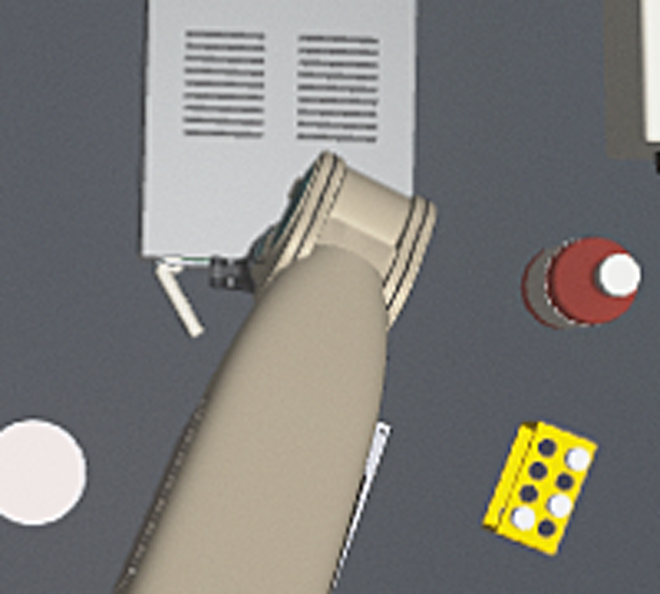

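The board is at its heels, about 9 mm short of home, with both levers still out (left lever visible at crop (180,300)). Next is the left lever, with a coarse arc of waypoints that follows it.

```bash
cat >> h.py <<'E'
def shut(side,a0,b0,z=33,over=6,fmax=32):
    """side +1 left, -1 right; a0 lever angle, b0 board out"""
    def pose(a,gap):
        c,s=np.cos(a),np.sin(a)
        lx=c*X-side*s*Y; ly=side*s*X+c*Y
        p=fr(5-b0*a/max(a0,.3),side*88,z)
        return p-(29+gap)*lx-side*45*ly, rot(lx), lx
    p,R,_=pose(a0,18)
    up=lambda q,h:np.array([q[0],q[1],h])
    ctrl.move_straight(up(p,80),R,feed=250); ctrl.move_straight(p,feed=150)
    f0=np.array(sense()["wrist_force"])
    n=int(np.ceil(a0/.1));h=[]
    seq=[(a0,4)]+[(a,-over*(1-a/a0)) for a in np.linspace(a0,0,n+1)]+[(0,-over-3)]
    for a,g in seq:
        p,R,lx=pose(a,g); ctrl.move_straight(p,R,feed=60)
        s=sense(); d=np.array(s["wrist_force"])-f0; h.append((round(a,2),round(float(-d@lx),1),round(float(np.linalg.norm(d)),1),np.round([(s["tcp_pos"]-F)@X,(s["tcp_pos"]-F)@Y],1).tolist()))
        if h[-1][2]>fmax: break
    print(*h,sep="\n");print(s["time_s"])
def back(z=90):
    q=np.array(sense()["tcp_pos"])-40*X; ctrl.move_straight(q,feed=150); q[2]=z; ctrl.move_straight(q,feed=200)
E
python3 - <<'E'
from h import *
back()
shut(1,1.17,9.2)
E
```

```text
(1.17, -1.2, 1.9, [-57.6, 100.1])
(np.float64(1.17), -0.1, 0.5, [-56.8, 97.0])
(np.float64(1.07), -0.2, 0.2, [-56.6, 91.5])
(np.float64(0.98), -0.8, 1.0, [-55.8, 86.2])
(np.float64(0.88), 0.5, 1.7, [-54.5, 80.7])
(np.float64(0.78), 0.7, 1.6, [-52.2, 75.2])
(np.float64(0.68), 1.2, 2.4, [-49.3, 70.0])
(np.float64(0.58), 5.2, 5.5, [-47.6, 66.3])
(np.float64(0.49), 8.1, 9.6, [-45.4, 63.0])
(np.float64(0.39), 8.3, 10.0, [-41.7, 59.0])
(np.float64(0.29), 8.6, 10.2, [-37.6, 55.5])
(np.float64(0.2), 8.8, 10.5, [-32.9, 52.0])
(np.float64(0.1), 8.7, 10.4, [-27.9, 48.8])
(np.float64(0.0), 13.6, 16.8, [-24.9, 46.7])
(0, 18.6, 22.5, [-24.7, 46.7])
22.0417
```

```bash
python3 - <<'E'
from h import *
back(110)
ctrl.move_straight(fr(-120,60,110),feed=250)
im,_=get_image("scene");cv2.imwrite("pics/v4.png",cv2.resize(im[130:230,190:310,::-1],None,fx=6,fy=6,interpolation=2))
print(marks("scene","board_right_grip",39),marks("scene","board_left_grip",39),sense()["time_s"])
E
```

```text
[(0.51, [210.2, 154.9], [605.7, -440.8, 39.0]), (0.43, [233.2, 174.9], [580.3, -278.9, 39.0]), (0.42, [221.3, 170.3], [607.3, -325.7, 39.0])] [(0.64, [375.7, 267.5], [406.0, 310.5, 39.0]), (0.61, [372.6, 344.4], [564.1, 491.5, 39.0])] 23.5917
```

View pics/v4.png

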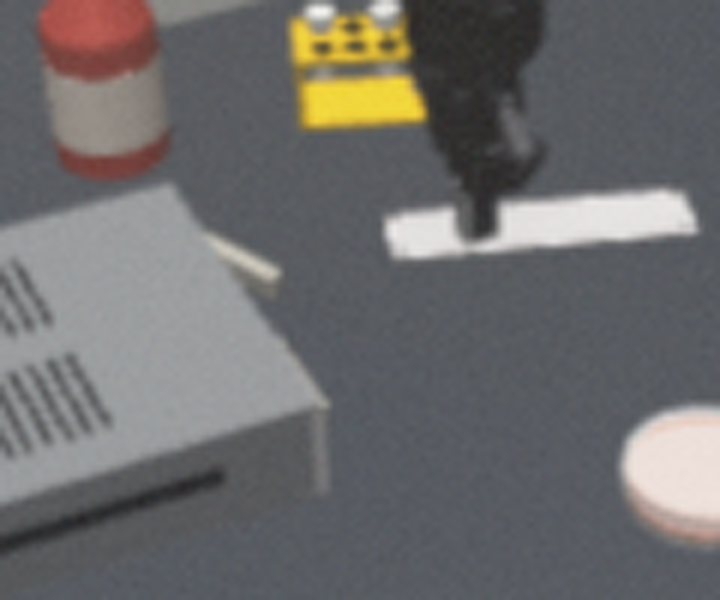

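The left lever is hidden flat and the right one is folded partway, with its tip at about crop (275,275). Next is the right lever.

```bash
python3 - <<'E'
from h import *
shut(-1,0.7,2.5)
back(110)
ctrl.move_straight(fr(-140,40,150),feed=200)
im,_=get_image("scene");a=im[130:230,190:310,::-1]
im,_=get_image("top");b=im[170:250,310:410,::-1]
cv2.imwrite("pics/v5.png",np.hstack([cv2.resize(a,(400,400),interpolation=2),cv2.resize(b,(400,400),interpolation=2)]))
print(sense()["time_s"])
E
```

```text
(0.7, 1.5, 2.3, [-50.8, -74.8])
(np.float64(0.7), 0.7, 1.0, [-48.5, -72.2])
(np.float64(0.6), 1.2, 1.4, [-45.9, -66.7])
(np.float64(0.5), 0.6, 0.6, [-42.5, -61.8])
(np.float64(0.4), 1.9, 2.0, [-38.4, -57.1])
(np.float64(0.3), 1.6, 2.0, [-34.0, -52.7])
(np.float64(0.2), 1.5, 1.6, [-29.0, -48.9])
(np.float64(0.1), 6.5, 6.8, [-25.4, -46.2])
(np.float64(0.0), 15.4, 17.3, [-24.2, -44.6])
(0, 20.5, 24.1, [-24.0, -44.5])
27.5667
29.4333
```

View pics/v5.png

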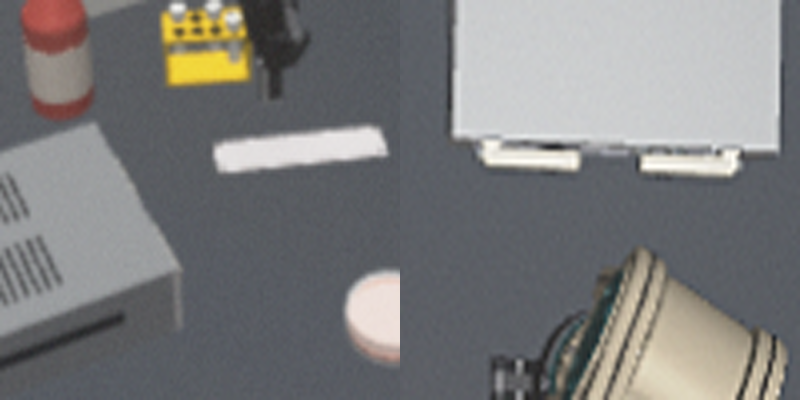

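Both handles lie flat and parallel to the front (crop about (530,160) and (690,163)), and both pushes ended on hard stops.

```bash
python3 -c "
from h import *
print(ticket.sign_off())"
```

```text
the job is handed in; nothing more can be done
None
```

I slid unit_a's board in until its levers met the frame, swung both levers shut and handed the job in at about 30 s. Both lever pushes ended on hard stops and the last picture shows both handles flat along the panel; the judge's verdict was not shown.

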